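# Sleeve on the post, plank out to its mark, and hold it

### The job

Pick the one brass sleeve whose bore fits the steel post on the mount plank, and put it over the post, pushed fully down onto the plank and let go. Then slide the plank straight out along the grey box until its red line lies right over the box's outward edge (the one with the black stripe), keeping the plank flat on the box: it is past its balance point there and would tip, so finish while still holding its back end with the gripper, the plank level and at rest. Leave the other two sleeves and everything else on the table where they are.

Things in the scene. Friction and masses are not known exactly. Their poses are not given: they have to be found in the camera images.
- stand_edge (a point): The stand: flat grey archive box, 200 mm (x) by 340 mm (y) by 70 mm high, fixed. Point: middle of the top edge of its outward end (black stripe), at the height of its top face. y points straight outward, off the box; x along the edge; z up. The top face runs 340 mm back from this edge.
- plank_mark (a point): Loose mount plank, flat on the stand: light wood, 90 mm (x) by 340 mm (y) by 12 mm, 0.2 to 0.45 kg. Point: middle of the red line across its top face, 200 mm from its outward end; y points to that end, z up. At the start the line is about 140 to 180 mm back from the edge. With the line over the edge it is past balance and tips off, outward end down, unless its back end is held down.
- plank_handle (a point): The plank's black handle block: 28 mm (x, across the plank) by 40 mm (y, along it) by 40 mm high, rigidly fixed on the top face. Point: its centre, 20 mm above the plank's top face, 100 mm behind the red line (at -y). Axes as the plank's.
- plank_post (a point): The upright steel post on the plank: diameter 20 mm, 46 mm tall, the top 11 mm tapering to 10 mm diameter, fixed, 170 mm outward (+y) of the red line, 30 mm from the plank's outward end. Point: centre of its foot, on the plank's top face. Axes as the plank's.
- sleeve_narrow_center (a point): A short brass sleeve (tube) standing upright in the white tray: outside diameter 44 mm, height 40 mm, bore 16 mm, 0.1 kg. Point: its centre, half-way up (20 mm above its foot); z is its axis. The three sleeves look the same but for the bore, and may stand in any order. This one is too narrow for the post.
- sleeve_fit_center (a point): A short brass sleeve (tube) standing upright in the white tray: outside diameter 44 mm, height 40 mm, bore 24 mm, 0.1 kg. Point: its centre, half-way up (20 mm above its foot); z is its axis. The three sleeves look the same but for the bore, and may stand in any order. This is the one that fits the 20 mm post; slid home, its foot rests on the plank and the post's tip shows 6 mm above it.
- sleeve_wide_center (a point): A short brass sleeve (tube) standing upright in the white tray: outside diameter 44 mm, height 40 mm, bore 34 mm, 0.1 kg. Point: its centre, half-way up (20 mm above its foot); z is its axis. The three sleeves look the same but for the bore, and may stand in any order. This one is far too wide for the post.
- tray: Shallow white finds tray, 270 mm (x) by 120 mm (y), fixed; origin under its centre on the table. Its floor is 3 mm thick, its rim 12 mm high. The three sleeves stand on it in a row along its x, 80 mm apart, the middle one at its centre.
- jar: Bystander: amber jar with white lid, diameter 60 mm, 75 mm high; origin under its centre.
- bottle: Bystander: white bottle with blue cap, diameter 48 mm, 110 mm high; origin under its centre.
- brush: Bystander: soft brush lying on the table; origin on the table under it.
- medal_case: Bystander: dark wooden case with a copper medal, 90 by 70 by 24 mm; origin under its centre.
- loupe: Bystander: black loupe, diameter 52 mm, 38 mm high; origin under its centre.
There are look-alikes about, which are no part of the job. What is shaped like the part that bears sleeve_fit_center but green is not meant.

How it is judged:
By the outcome, as a careful person would: the job done as asked, in the order asked, and still so for the second after the job is handed in, while the arm keeps its last pose, push and grip.
It also fails if it takes over 54 s, if anything falls off the work surface, if the arm or the gripper's body presses on something with over 40 N, if the wrist force passes 120 N, or if a joint passes its speed limit or range.

### The arm

A 6-joint arm with a two-finger parallel gripper is mounted at the origin on the work surface. World frame = base frame: x ahead of the robot, y to its left, z up, the work surface at z = 0. Lengths are in m, angles in degrees, forces in N, time in s.
With the tool pointing down it reaches from about 0.275 to 0.825 m from the base axis. Payload 4.9 kg.
Tool frame: the origin (TCP) lies on the centre line of the jaws, within the pads' length; the fingertips stand 8 mm ahead of it and the grasp point (between the pads) lies 11 mm behind it; z points along the fingers, y is the line along which they close (so a half turn about z gives the same grasp; the last joint's range is limited). The gripper opens to 85 mm and grips with 20 to 120 N. Pads are 22 mm wide; open, the fingers measure 114 mm over their backs; the gripper's body (76 mm by 85 mm) begins 54 mm behind the grasp point. The pads swing forward as they close: fully open they stand 13 mm farther back than shut.
Start: joints at [56.883, 18.69, -11.035, 60.275, 0, 82.311], TCP at [0.236, 0.497, 0.239] pointing down, gripper open.
Joint ranges: [-152.03, 152.03], [-55.5, 102.48], [-74.3, 77.21], [-110.64, 120.58], [-84.22, 78.4], [-180, 180]. Speed limits (degrees/s): [147.25, 147.25, 180, 180, 180, 180].

### API

Orientations are given as a 3x3 rotation matrix whose columns are the frame's x, y, z axes.
In Python, from rig import status, snapshot, ticket gives the robot as it stands.
- The arm moves only by the tool carry_out, never from a script. Its argument "rows" is a list of rows, each a list of 3 entries, a list of its own where there are three numbers: the turn, a rotation vector about the tool's x, y, z in rad, then the shift along the tool's x, y, z in m, then the gripper command: -1 is fully open, 1 is shut, values between are in proportion. A call has 1 to 20 rows; each row is the pose to reach, as a shift and turn from the pose commanded when the call began, along the tool's axes at that moment; what a row does not reach only later rows make up. A row lasts 1/10 s, in which the tool goes at most 50 mm and 8.59 degrees, less where a joint would pass 70% of its speed; a pose out of reach is approached as far as the arm can. A call with a gripper value outside its range is refused whole. The fingers move at their own pace and stop on an object; "grip_force" is the grip in N (left out, the last holds). Time passes only in rows, so rows that repeat a pose let the fingers close. It gives the time, the measured TCP pose, the force, the opening and the grip force at its end, in the units of the state.
- status.get_state(): the state, without advancing time (a new reading comes with each control period).
- snapshot(name): name is "side" or "top"; returns a dict with "frame" (480x640x3 uint8, blue, green, red), "range_z" (480x640 float32, m along the optical axis (not along the pixel's ray), 0 where there is no reading), "camera_matrix" (3x3 intrinsics, pixels), "k1" (the pictures are not rectified: a ray, as slopes to the right and down, at radius r is drawn at 1 + k1 r^2 times it, then the intrinsics apply), "extrinsics" (4x4, takes a point from camera to world coordinates). Camera axes: x right, y up, looking along -z (the intrinsics and any distortion apply to the point x, -y, -z); pixel columns grow to the right and rows downward; lengths in m; the calibration is good to about 2 mm. A picture is of the moment at which its call begins.
- ticket.sign_off(): hands the job in; it is judged then, once.
The state is a dict: "clock": time; "joint_pos": joint angles; "joint_velocities": joint speeds; "tau": joint torques, N m; "position": TCP position; "tcp_rot": TCP orientation; "ft_force": force on the tool from outside, world axes, zero at the start; "torque": the same for the moment, N m; "width": finger opening in m; "gripper_force": force on a finger pad.
Only numpy, scipy, OpenCV 4.12 (cv2) and the standard library are available. Lean on these libraries where they do the work, as an engineer would, in place of code of your own. Each camera call takes 0.05 s, during which the arm holds its last target. There are 200 camera calls.

## Working session

There is one attempt and no reset: what is moved stays moved. The work goes in short steps, Python scripts to look and compute and a tool call to move; the robot and the scene stay as the last step left them, time stands still between calls to the robot, and variables do not carry over. Pictures are saved under pics/ and viewed, at most 10 in all, crops included, and the job is handed in when it is done.

Besides the shell and the picture viewer there is one more tool, called by a JSON object that holds its "method" and its "body", one argument or row to a line. carry_out: Moves the arm, as the interface text tells. Its arguments: {"type":"object","properties":{"rows":{"type":"array"},"grip_force":{"type":"number"}},"required":["rows"]}

```bash
mkdir -p pics; ls
cat > h.py <<'E'
import numpy as np, cv2
from rig import status, snapshot, ticket
def ray(s,uv):
    K=s["camera_matrix"];k=s["k1"]
    d=(np.atleast_2d(uv).astype(float)-[K[0,2],K[1,2]])/[K[0,0],K[1,1]]
    u=d.copy()
    for _ in range(20): u=d/(1+k*(u**2).sum(1,keepdims=True))
    return u
def onplane(s,uv,z):
    u=ray(s,uv);T=np.array(s["extrinsics"])
    D=np.c_[u[:,0],-u[:,1],-np.ones(len(u))]@T[:3,:3].T;o=T[:3,3]
    return o+D*((z-o[2])/D[:,2])[:,None]
def cloud(s):
    v,u=np.mgrid[:480,:640];uv=np.c_[u.ravel(),v.ravel()]
    r=ray(s,uv);z=s["range_z"].ravel();T=np.array(s["extrinsics"])
    P=np.c_[r[:,0]*z,-r[:,1]*z,-z]@T[:3,:3].T+T[:3,3]
    P[z==0]=np.nan
    return P.reshape(480,640,3)
E
python3 - <<'E'
from h import *
for n in("top","side"):
    s=snapshot(n);cv2.imwrite(f"pics/{n}0.png",s["frame"])
    print(n,s["camera_matrix"],s["k1"],np.round(s["extrinsics"],3),(s["range_z"]==0).mean())
st=status.get_state();print({k:np.round(v,3) for k,v in st.items()})
E
```

```text
pics
top [[435.41001217   0.         311.81438789]
 [  0.         435.41001217 244.83604227]
 [  0.           0.           1.        ]] 0.027218185345363546 [[-0.01   0.995 -0.104  0.471]
 [-1.    -0.012 -0.019 -0.085]
 [-0.021  0.103  0.994  1.353]
 [ 0.     0.     0.     1.   ]] 0.004156901041666667
side [[557.77055588   0.         310.95738832]
 [  0.         557.77055588 245.66781559]
 [  0.           0.           1.        ]] -0.025432509673067292 [[-0.904  0.209 -0.372  0.078]
 [-0.427 -0.45   0.784  1.059]
 [-0.003  0.868  0.496  0.794]
 [ 0.     0.     0.     1.   ]] 0.019918619791666668
{'clock': np.float64(0.1), 'joint_pos': array([ 5.6883e+01,  1.8728e+01, -1.1085e+01,  6.0276e+01,  2.0000e-03,
        8.2312e+01]), 'joint_velocities': array([ 0.111, -0.047,  0.168, -0.065,  0.057,  0.025]), 'tau': array([ 2.0000e-03, -4.4424e+01,  2.6304e+01,  8.0000e-03, -0.0000e+00,
       -0.0000e+00]), 'position': array([0.236, 0.496, 0.239]), 'tcp_rot': array([[-0.903,  0.429, -0.001],
       [ 0.429,  0.903, -0.001],
       [ 0.   , -0.002, -1.   ]]), 'ft_force': array([0.413, 0.483, 0.034]), 'torque': array([-0.02 , -0.04 ,  0.024]), 'gripper_force': np.float64(0.0), 'width': np.float64(0.085)}
```

View pics/top0.png

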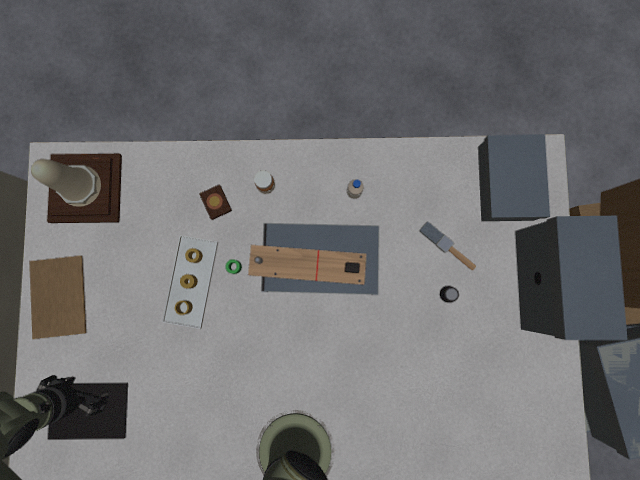

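View pics/side0.png

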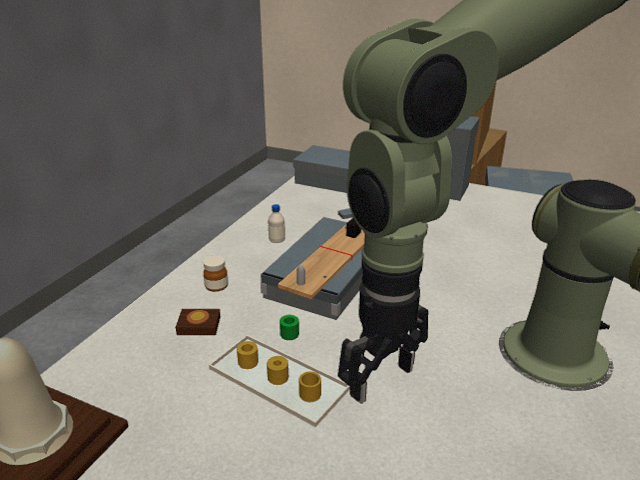

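The top view shows three brass sleeves at (194,256), (189,281) and (183,308), plus a green look-alike at (233,267). The post is at (258,260), the red line at col 318, the handle at (352,267), and the stand's outward edge at col ~263. In the side view the sleeves are at (247,355), (277,370) and (310,387). Next I'll measure them and enlarge the sleeves.

```bash
cat > m.py <<'E'
from h import *
from scipy import ndimage as ni
def meas():
    s=snapshot("top");t=snapshot("side");f=s["frame"];C=cloud(s)
    hsv=cv2.cvtColor(f,cv2.COLOR_BGR2HSV);z=C[...,2]
    # sleeves (brass, in tray region)
    for nm,S in(("top",s),("side",t)):
        h=cv2.cvtColor(S["frame"],cv2.COLOR_BGR2HSV);c=cloud(S)
        m=cv2.inRange(h,(15,110,60),(32,255,255))>0
        m&=(c[...,2]>.034)&(c[...,2]<.05)&(c[...,1]>.1)&(c[...,1]<.45)
        cs,_=cv2.findContours(ni.binary_dilation(m).astype(np.uint8),cv2.RETR_EXTERNAL,cv2.CHAIN_APPROX_NONE)
        for q in cs:
            if len(q)<15: continue
            P=onplane(S,q[:,0],.043)[:,:2]
            (x,y),r=cv2.minEnclosingCircle(P.astype(np.float32))
            mk=np.zeros(m.shape,np.uint8);cv2.drawContours(mk,[q],-1,1,-1)
            print(nm,"sleeve",np.round(q[:,0].mean(0)),np.round([x,y],4),"mean",np.round(P.mean(0),4),"r",round(r,4),"toparea",m[mk>0].sum(),"of",mk.sum(),"minz",np.nanmin(c[mk>0][:,2]).round(3))
    for nm,S in(("top",s),("side",t)):
        h=cv2.cvtColor(S["frame"],cv2.COLOR_BGR2HSV);c=cloud(S);Z=c[...,2]
        reg=(c[...,0]>.3)&(c[...,0]<.75)&(c[...,1]>-.4)&(c[...,1]<.3)
        red=((h[...,0]<6)|(h[...,0]>174))&(h[...,1]>140)&(h[...,2]>90)&reg&(abs(Z-.082)<.012)
        v,u=np.nonzero(red)
        if len(v)>10:
            P=onplane(S,np.c_[u,v],.082)[:,:2];mn=P.mean(0);_,_,V=np.linalg.svd(P-mn)
            w=(P-mn)@V[0];print(nm,"red",mn.round(4),"dir",V[0].round(4),"len",np.ptp(w).round(4),"mid",(mn+V[0]*(w.max()+w.min())/2).round(4),len(v))
        hd=reg&(Z>.112)&(Z<.130)&(h[...,2]<75);hd=ni.binary_opening(hd)
        v,u=np.nonzero(hd)
        if len(v)>10:
            r=cv2.minAreaRect(onplane(S,np.c_[u,v],.122)[:,:2].astype(np.float32)*1000);print(nm,"handle",r,np.median(Z[hd]).round(4),len(v))
        wood=reg&(abs(Z-.082)<.006)&(h[...,1]>60)
        if wood.sum()>200:
            v,u=np.nonzero(wood);r=cv2.minAreaRect(onplane(S,np.c_[u,v],.082)[:,:2].astype(np.float32)*1000);print(nm,"plank",r,np.median(Z[wood]).round(4))
        po=reg&(Z>.105)&(Z<.135)&(c[...,1]>.05)&(h[...,1]<90)
        v,u=np.nonzero(po)
        if len(v)>3: print(nm,"post",np.nanmedian(c[po],0).round(4),len(v),np.nanmax(Z[po]).round(4),onplane(S,[[u.mean(),v.mean()]],.120).round(4), u.mean(),v.mean())
        st=reg&(abs(Z-.070)<.005)&(h[...,1]<110)&~wood
        if st.sum()>200:
            v,u=np.nonzero(ni.binary_opening(st,iterations=1));r=cv2.minAreaRect(onplane(S,np.c_[u,v],.070)[:,:2].astype(np.float32)*1000);print(nm,"stand",r,cv2.boxPoints(r).round(1).tolist(),np.median(Z[st]).round(4))
    return s,t
E
python3 - <<'E'
from m import *
s,t=meas()
a=cv2.resize(s["frame"][235:330,160:275],None,fx=5,fy=5,interpolation=3)[:,:400]
b=cv2.resize(t["frame"][330:410,225:335],None,fx=3.6,fy=5.94,interpolation=3)
b=cv2.resize(b,(400,475));cv2.imwrite("pics/crop.png",np.hstack([a,b]))
E
```

```text
top sleeve [182. 307.] [0.4245 0.3321] mean [0.4257 0.3316] r 0.0241 toparea 51 of 119 minz -0.006
top sleeve [187. 281.] [0.5036 0.3175] mean [0.5033 0.3172] r 0.0245 toparea 127 of 193 minz -0.002
top sleeve [192. 255.] [0.5819 0.3029] mean [0.5815 0.3031] r 0.0243 toparea 100 of 192 minz -0.004
side sleeve [309. 381.] [0.4221 0.3426] mean [0.4222 0.3426] r 0.0281 toparea 221 of 403 minz 0.0
side sleeve [277. 364.] [0.5006 0.3283] mean [0.4999 0.3277] r 0.0284 toparea 289 of 359 minz -0.001
side sleeve [247. 349.] [0.5771 0.3129] mean [0.5777 0.3136] r 0.0289 toparea 241 of 335 minz 0.001
side sleeve [218. 275.] [0.7869 0.1043] mean [0.7864 0.1036] r 0.0123 toparea 9 of 27 minz 0.038
side sleeve [210. 276.] [0.804  0.1133] mean [0.8046 0.1143] r 0.0124 toparea 11 of 30 minz 0.037
top red [ 0.5462 -0.0743] dir [-0.996   0.0894] len 0.0878 mid [ 0.5445 -0.0742] 41
top handle ((535.2460327148438, -172.84486389160156), (39.5050163269043, 25.807292938232422), 84.15264892578125) 0.1216 129
top plank ((548.0242919921875, -44.677886962890625), (337.6225891113281, 89.89192199707031), 84.752
[... 350 characters left out ...]
258789]] 0.0701
side red [ 0.5464 -0.0716] dir [-0.996   0.0891] len 0.0894 mid [ 0.5453 -0.0715] 30
side handle ((534.646484375, -154.2568359375), (25.92401885986328, 50.967464447021484), 22.0462703704834) 0.1201 71
side plank ((546.256103515625, -33.87052917480469), (344.62005615234375, 94.43213653564453), 84.80429077148438) 0.0818
side post [0.5573 0.1038 0.1171] 79 0.1283 [[0.556  0.1071 0.12  ]] 300.4177215189873 270.82278481012656
side stand ((565.5909423828125, -74.62858581542969), (351.6897888183594, 207.14622497558594), 87.99134826660156) [[455.8999938964844, -246.6999969482422], [662.9000244140625, -254.0], [675.2999877929688, 97.5], [468.20001220703125, 104.69999694824219]] 0.0698
```

View pics/crop.png

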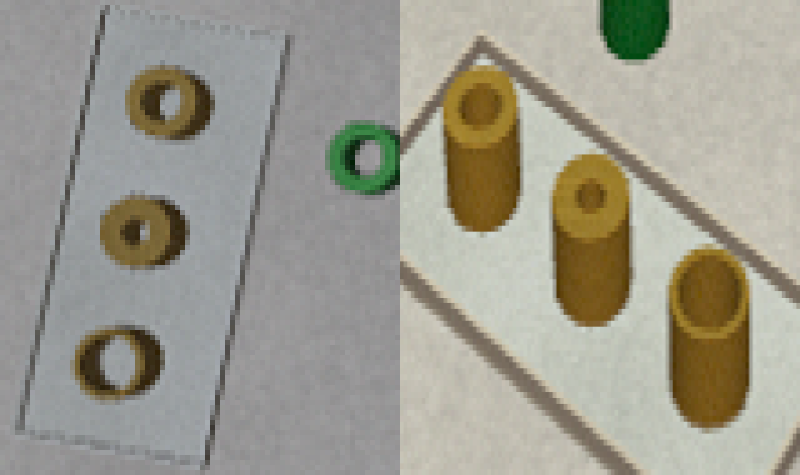

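The brass candidates in the top view are (194,256) with a medium bore, (189,281) with a small one and (183,308) with a large thin-walled one. The green ring at (233,267) is excluded. In the crop the sleeve at (194,256) top / (247,355) side has a bore about half its outer diameter (24/44), so it is the one that fits. Next I'll refine its centre from its top face and work out the first move.

```bash
cat >> h.py <<'E'
def goal(p,ydir,R=None,p0=None):
    """turn + shift in tool axes to reach p, pointing down, closing along ydir"""
    from scipy.spatial.transform import Rotation as Ro
    st=status.get_state();R=np.array(st["tcp_rot"]) if R is None else R;p0=np.array(st["position"]) if p0 is None else np.array(p0)
    y=np.r_[np.array(ydir)/np.hypot(*ydir),0];G=np.c_[np.cross(y,[0,0,-1.]),y,[0,0,-1.]]
    return Ro.from_matrix(R.T@G).as_rotvec().round(4),(R.T@(np.array(p)-p0)).round(4)
E
python3 - <<'E'
from h import *
for n in("top","side"):
    s=snapshot(n);f=s["frame"];h=cv2.cvtColor(f,cv2.COLOR_BGR2HSV);c=cloud(s)
    b=cv2.inRange(h,(15,110,0),(32,255,255))>0
    for x,y in((.58,.305),(.502,.32),(.424,.335)):
        near=np.hypot(c[...,0]-x,c[...,1]-y)<.032
        k=b&near
        V=h[...,2]; t,_=cv2.threshold(V[k].astype(np.uint8),0,255,cv2.THRESH_OTSU)
        m=k&(V>t)&(c[...,2]>.03)
        q=cv2.convexHull(np.argwhere(m)[:,::-1].astype(np.int32))[:,0]
        P=onplane(s,q,.043)[:,:2].astype(np.float32)
        mom=cv2.moments(P*1000);C,r=cv2.minEnclosingCircle(P)
        print(n,t,"circ",np.round(C,4),round(r,4),"cen",round(mom["m10"]/mom["m00"]/1000,4),round(mom["m01"]/mom["m00"]/1000,4),"deq",2*np.sqrt(mom["m00"]/np.pi))
print(goal([.580,.306,.239],[.183,.983]))
E
```

```text
top 87.0 circ [0.5817 0.3038] 0.0207 cen 0.5814 0.304 deq 38.449618262566794
top 88.0 circ [0.5028 0.3184] 0.0208 cen 0.5029 0.3182 deq 38.53068384076811
top 72.0 circ [0.4243 0.332 ] 0.0214 cen 0.4252 0.332 deq 38.80587804157998
side 135.0 circ [0.5799 0.3097] 0.0218 cen 0.5809 0.3098 deq 40.89218481164626
side 132.0 circ [0.5022 0.3242] 0.0214 cen 0.502 0.3243 deq 40.704155305944084
side 128.0 circ [0.4239 0.3383] 0.0213 cen 0.4239 0.3385 deq 40.38359954844248
(array([-5.000e-04, -2.000e-04, -2.598e-01]), array([-0.3925, -0.0245,  0.    ]))
```

{"method": "carry_out", "body": {
  "rows": [
    [[0,0,-0.26],[-0.393,-0.0235,0.12],-0.6],
    [[0,0,-0.26],[-0.393,-0.0235,0.12],-0.6],
    [[0,0,-0.26],[-0.393,-0.0235,0.12],-0.6],
    [[0,0,-0.26],[-0.393,-0.0235,0.12],-0.6],
    [[0,0,-0.26],[-0.393,-0.0235,0.12],-0.6],
    [[0,0,-0.26],[-0.393,-0.0235,0.12],-0.6],
    [[0,0,-0.26],[-0.393,-0.0235,0.12],-0.6],
    [[0,0,-0.26],[-0.393,-0.0235,0.12],-0.6],
    [[0,0,-0.26],[-0.393,-0.0235,0.12],-0.6],
    [[0,0,-0.26],[-0.393,-0.0235,0.12],-0.6],
    [[0,0,-0.26],[-0.393,-0.0235,0.12],-0.6],
    [[0,0,-0.26],[-0.393,-0.0235,0.12],-0.6],
    [[0,0,-0.26],[-0.393,-0.0235,0.12],-0.6]
  ],
  "grip_force": 30
}}

```text
clock: 1.6
position: [0.58, 0.308, 0.1201]
tcp_rot: [[-0.984, 0.181, 0.001], [0.181, 0.984, 0.0], [-0.0, 0.0, -1.0]]
ft_force: [-0.5, -0.1, -0.6]
width: 0.0679
gripper_force: 0.0
```

Run:
```python
from h import *
print(goal([.581,.307,.022],[.183,.983]))
s=snapshot("side");cv2.imwrite("pics/s2.png",cv2.resize(s["frame"][220:420,180:400],None,fx=3,fy=3))
```

```text
(array([0.0005, 0.0004, 0.0024]), array([-0.0012, -0.0009,  0.0981]))
```

View pics/s2.png

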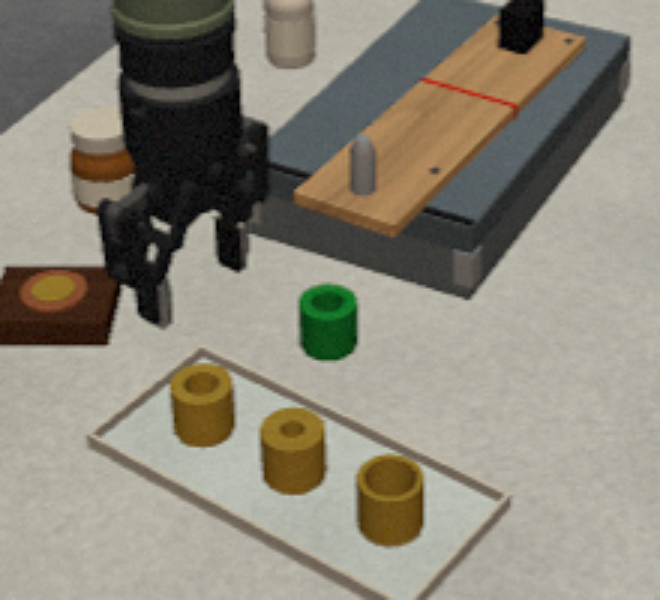

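The open gripper is above the fit sleeve, which is at crop (202,385) and the nearest to the tray's far end. The fingers straddle it along tray y, so I'll descend and grip.

{"method": "carry_out", "body": {
  "rows": [
    [[0,0,0],[-0.001,-0.001,0.03],-0.6],
    [[0,0,0],[-0.001,-0.001,0.055],-0.6],
    [[0,0,0],[-0.001,-0.001,0.075],-0.6],
    [[0,0,0],[-0.001,-0.001,0.09],-0.6],
    [[0,0,0],[-0.001,-0.001,0.098],-0.6],
    [[0,0,0],[-0.001,-0.001,0.098],-0.6],
    [[0,0,0],[-0.001,-0.001,0.098],-0.2],
    [[0,0,0],[-0.001,-0.001,0.098],0.1],
    [[0,0,0],[-0.001,-0.001,0.098],0.4],
    [[0,0,0],[-0.001,-0.001,0.098],1],
    [[0,0,0],[-0.001,-0.001,0.098],1],
    [[0,0,0],[-0.001,-0.001,0.098],1],
    [[0,0,0],[-0.001,-0.001,0.098],1],
    [[0,0,0],[-0.001,-0.001,0.098],1]
  ],
  "grip_force": 30
}}

```text
clock: 3.05
position: [0.5829, 0.3061, 0.0227]
tcp_rot: [[-0.983, 0.183, 0.002], [0.183, 0.983, 0.001], [-0.002, 0.002, -1.0]]
ft_force: [0.1, 0.2, 5.9]
width: 0.0427
gripper_force: 31.1
```

{"method": "carry_out", "body": {
  "rows": [
    [[0,0,0],[0,0,-0.01],1],
    [[0,0,0],[0,0,-0.03],1],
    [[0,0,0],[0,0,-0.06],1],
    [[0,0,0],[0,0,-0.1],1],
    [[0,0,0],[0,0,-0.14],1],
    [[0,0,0],[0,0,-0.16],1],
    [[0,0,0],[0,0,-0.16],1],
    [[0,0,0],[0,0,-0.16],1]
  ]
}}

```text
clock: 3.85
position: [0.5815, 0.3054, 0.1811]
tcp_rot: [[-0.983, 0.183, -0.0], [0.183, 0.983, -0.0], [0.0, -0.0, -1.0]]
ft_force: [-0.3, -0.1, -1.7]
width: 0.0425
gripper_force: 30.7
```

Run:
```python
from h import *
s=snapshot("side");cv2.imwrite("pics/s3.png",cv2.resize(s["frame"][180:380,180:400],None,fx=3,fy=3))
st=status.get_state();print(st["width"],st["ft_force"],st["position"])
print(goal([.561,.096,.185],[.183,.983]))
```

```text
0.04278746801892995 [-0.19915169 -0.48454302 -1.84411525] [0.58082536 0.30517051 0.1798727 ]
(array([-0.0013, -0.002 ,  0.0002]), array([-0.0187, -0.2093, -0.0049]))
```

View pics/s3.png

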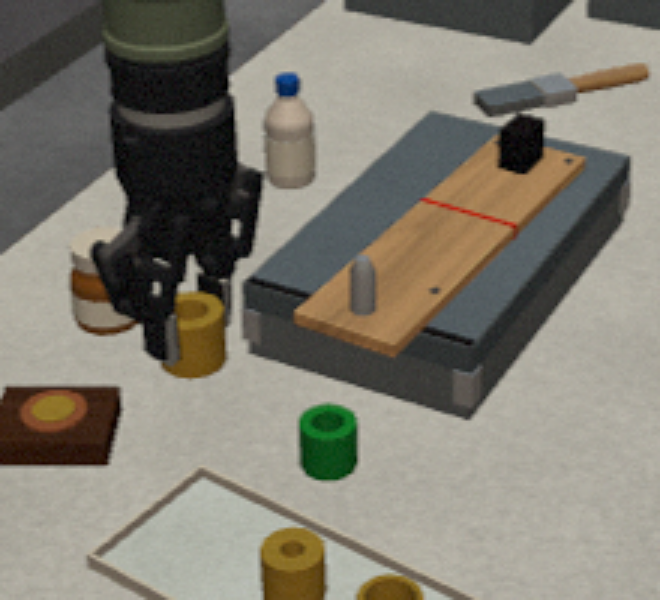

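The side view shows the fit sleeve held level and centred between the fingers at crop (193,335), with the post at crop (362,285). Next I'll carry it to above the post.

{"method": "carry_out", "body": {
  "rows": [
    [[0,0,0],[-0.002,-0.02,0],1],
    [[0,0,0],[-0.005,-0.055,0],1],
    [[0,0,0],[-0.009,-0.1,0],1],
    [[0,0,0],[-0.013,-0.145,0],1],
    [[0,0,0],[-0.016,-0.185,0],1],
    [[0,0,0],[-0.018,-0.203,0],1],
    [[0,0,0],[-0.018,-0.209,0],1],
    [[0,0,0],[-0.018,-0.209,0.01],1],
    [[0,0,0],[-0.018,-0.209,0.016],1],
    [[0,0,0],[-0.018,-0.209,0.016],1],
    [[0,0,0],[-0.018,-0.209,0.016],1]
  ]
}}

```text
clock: 5.0
position: [0.5609, 0.0979, 0.1646]
tcp_rot: [[-0.983, 0.181, -0.001], [0.181, 0.983, 0.0], [0.001, -0.0, -1.0]]
ft_force: [-0.2, 0.1, -1.0]
width: 0.0426
gripper_force: 30.8
```

```bash
cat > seat.py <<'E'
from h import *
s=snapshot("side");f=s["frame"];h=cv2.cvtColor(f,cv2.COLOR_BGR2HSV);c=cloud(s)
st=status.get_state();p=st["position"];print("tcp",np.round(p,4))
b=(cv2.inRange(h,(15,110,60),(32,255,255))>0)&(np.hypot(c[...,0]-p[0],c[...,1]-p[1])<.045)&(c[...,2]>p[2]-.035)
print("sleeve px",b.sum(),"z",np.nanpercentile(c[b][:,2],[1,99]).round(4))
# upright silhouette: left/right edge -> axis plane; compare with post silhouette
def axis(m,z):
    v,u=np.nonzero(m);rows=range(np.percentile(v,25).astype(int),np.percentile(v,75).astype(int)+1)
    o=[]
    for r in rows:
        uu=u[v==r]
        if len(uu)>3:o.append([r,uu.min(),uu.max()])
    return np.array(o)
print("sleeve rows",axis(b,0).tolist())
po=(h[...,1]<60)&(np.hypot(c[...,0]-.5605,c[...,1]-.0963)<.025)&(c[...,2]>.09)&(c[...,2]<.135)
print("post rows",axis(po,0).tolist())
# predicted pixel of a world point
def proj(P):
    T=np.linalg.inv(np.array(s["extrinsics"]));q=T[:3,:3]@P+T[:3,3];d=np.array([q[0],-q[1]])/-q[2];d*=1+s["k1"]*(d@d);K=s["camera_matrix"]
    return (d*[K[0,0],K[1,1]]+[K[0,2],K[1,2]]).round(1)
print("pred sleeve centre,top,foot",[proj(np.r_[p[:2],p[2]+d]).tolist() for d in(0,.02,-.02)],"post foot/tip",proj(np.array([.5605,.0963,.082])),proj(np.array([.5605,.0963,.128])))
u0,v0=[int(x) for x in proj(np.r_[p[:2],p[2]-.02])]
cv2.imwrite("pics/s4.png",cv2.resize(f[v0-50:v0+50,u0-60:u0+60],None,fx=6,fy=6,interpolation=3));print("crop origin",u0-60,v0-50)
E
python3 seat.py
```

```text
tcp [0.5612 0.0978 0.165 ]
sleeve px 299 z [0.1458 0.1864]
sleeve rows [[246, 298, 309], [247, 298, 309], [248, 298, 309], [249, 298, 309], [250, 298, 309], [251, 298, 309], [252, 298, 309], [253, 298, 309], [254, 298, 309], [255, 298, 309], [256, 298, 309], [257, 298, 309], [258, 298, 309]]
post rows [[270, 297, 304], [271, 297, 304], [272, 297, 304], [273, 297, 304], [274, 297, 304], [275, 297, 304], [276, 297, 304], [277, 297, 304]]
pred sleeve centre,top,foot [[299.9, 251.2], [299.8, 243.4], [300.0, 258.9]] post foot/tip [301. 282.] [300.7 265.1]
crop origin 240 208
```

View pics/s4.png

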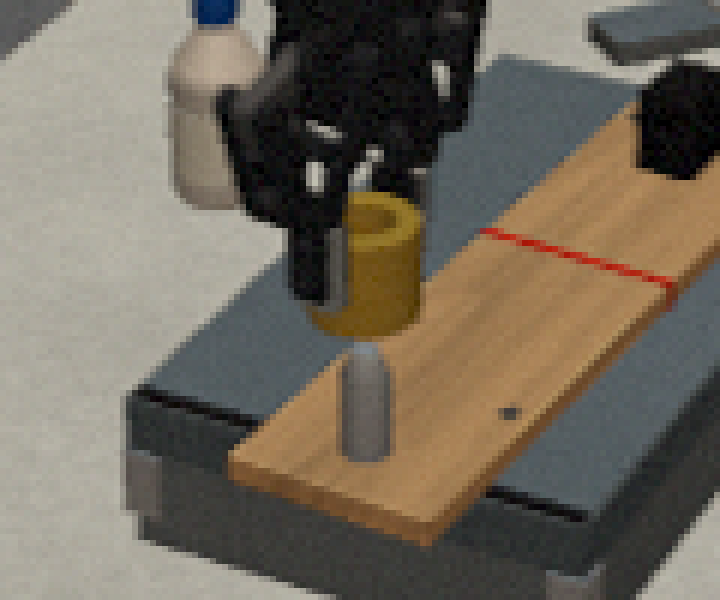

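The sleeve is nearly in line with the post laterally (sleeve axis at col ~300.5, post at ~301). Next I'll check the depth direction with range data on the two front walls.

Run:
```python
from h import *
from scipy.optimize import least_squares
s=snapshot("side");h=cv2.cvtColor(s["frame"],cv2.COLOR_BGR2HSV);c=cloud(s);p=status.get_state()["position"]
b=(cv2.inRange(h,(15,110,40),(32,255,255))>0)&(np.hypot(c[...,0]-p[0],c[...,1]-p[1])<.04)
w=b&(c[...,2]>p[2]-.016)&(c[...,2]<p[2]+.014)&(np.arange(640)[None]>299)
po=(h[...,1]<70)&(np.hypot(c[...,0]-.5605,c[...,1]-.0963)<.02)&(c[...,2]>.088)&(c[...,2]<.114)
o=np.array(s["extrinsics"])[:2,3]
for n,m,r in(("sleeve",w,.022),("post",po,.010)):
    P=c[m][:,:2]
    d=o-P.mean(0);d/=np.hypot(*d)
    front=(P@d>np.percentile(P@d,30)-.03)
    f=lambda q:np.hypot(*(P-q).T)-r
    q=least_squares(f,P.mean(0)-d*r*.8,loss="soft_l1",f_scale=.001);print(n,len(P),q.x.round(4),"rms",np.std(f(q.x)).round(4))
    print("  front median along view",np.round(np.percentile(P@d,[50,90]),4))
t=snapshot("top");c=cloud(t);h=cv2.cvtColor(t["frame"],cv2.COLOR_BGR2HSV)
```

```text
sleeve 125 [0.5624 0.0999] rms 0.0032
  front median along view [-0.142  -0.1364]
post 81 [0.5618 0.0983] rms 0.0016
  front median along view [-0.1558 -0.1525]
```

The post lies about (−0.5, −1.6) mm from the sleeve axis, which agrees with the planned target. I'll correct by that and lower gently while watching the force.

{"method": "carry_out", "body": {
  "rows": [
    [[0,0,0],[0,-0.0015,0],1],
    [[0,0,0],[0,-0.0015,0.008],1],
    [[0,0,0],[0,-0.0015,0.014],1],
    [[0,0,0],[0,-0.0015,0.018],1],
    [[0,0,0],[0,-0.0015,0.022],1],
    [[0,0,0],[0,-0.0015,0.026],1],
    [[0,0,0],[0,-0.0015,0.03],1],
    [[0,0,0],[0,-0.0015,0.032],1],
    [[0,0,0],[0,-0.0015,0.032],1]
  ]
}}

```text
clock: 6.05
position: [0.5608, 0.0954, 0.1329]
tcp_rot: [[-0.983, 0.183, -0.001], [0.183, 0.983, 0.0], [0.001, -0.0, -1.0]]
ft_force: [0.4, -1.2, -1.1]
width: 0.0423
gripper_force: 30.8
```

{"method": "carry_out", "body": {
  "rows": [
    [[0,0,0],[0,0,0.004],1],
    [[0,0,0],[0,0,0.008],1],
    [[0,0,0],[0,0,0.012],1],
    [[0,0,0],[0,0,0.016],1],
    [[0,0,0],[0,0,0.02],1],
    [[0,0,0],[0,0,0.024],1],
    [[0,0,0],[0,0,0.027],1],
    [[0,0,0],[0,0,0.029],1],
    [[0,0,0],[0,0,0.029],1]
  ]
}}

```text
clock: 6.95
position: [0.5608, 0.0953, 0.1039]
tcp_rot: [[-0.983, 0.183, -0.001], [0.183, 0.983, -0.0], [0.001, -0.0, -1.0]]
ft_force: [-0.7, 0.0, -1.1]
width: 0.0425
gripper_force: 30.8
```

{"method": "carry_out", "body": {
  "rows": [
    [[0,0,0],[0,0,0.001],1],
    [[0,0,0],[0,0,0.002],1],
    [[0,0,0],[0,0,0.0025],1],
    [[0,0,0],[0,0,0.0025],1]
  ]
}}

```text
clock: 7.35
position: [0.5611, 0.0954, 0.1019]
tcp_rot: [[-0.983, 0.183, 0.0], [0.183, 0.983, 0.0], [-0.0, 0.0, -1.0]]
ft_force: [-0.0, -0.5, -1.0]
width: 0.0427
gripper_force: 30.8
```

{"method": "carry_out", "body": {
  "rows": [
    [[0,0,0],[0,0,0.0005],1],
    [[0,0,0],[0,0,0.001],1],
    [[0,0,0],[0,0,0.0015],1],
    [[0,0,0],[0,0,0.0015],1]
  ]
}}

```text
clock: 7.75
position: [0.5611, 0.0954, 0.1017]
tcp_rot: [[-0.983, 0.183, 0.001], [0.183, 0.983, -0.0], [-0.001, 0.0, -1.0]]
ft_force: [-3.7, -0.4, 9.2]
width: 0.0427
gripper_force: 31.8
```

Contact at 9 N puts the sleeve on the plank at the expected height. Now release and lift.

{"method": "carry_out", "body": {
  "rows": [
    [[0,0,0],[0,0,-0.001],0.6],
    [[0,0,0],[0,0,-0.001],-0.2],
    [[0,0,0],[0,0,-0.001],-0.5],
    [[0,0,0],[0,0,-0.001],-0.5],
    [[0,0,0],[0,0,-0.001],-0.5],
    [[0,0,0],[0,0,-0.001],-0.5],
    [[0,0,0],[0,0,-0.015],-0.5],
    [[0,0,0],[0,0,-0.04],-0.5],
    [[0,0,0],[0,0,-0.08],-0.5],
    [[0,0,0],[0,0,-0.1],-0.5],
    [[0,0,0],[0,0,-0.1],-0.5]
  ]
}}

```text
clock: 8.85
position: [0.5633, 0.0955, 0.2037]
tcp_rot: [[-0.983, 0.183, 0.006], [0.183, 0.983, 0.0], [-0.006, 0.001, -1.0]]
ft_force: [0.4, -0.1, 1.0]
width: 0.0641
gripper_force: 0.0
```

Run:
```python
from m import *
s,t=meas()
c=cloud(t);h=cv2.cvtColor(t["frame"],cv2.COLOR_BGR2HSV)
b=(cv2.inRange(h,(15,150,40),(30,255,255))>0)&(np.hypot(c[...,0]-.561,c[...,1]-.0955)<.035)&(c[...,2]>.1)
print("brass z",np.nanpercentile(c[b][:,2],[50,90,98]).round(4))
# stand outward edge: black stripe line, and grey-top edge, each camera, at z=.07
for n,S in(("top",s),("side",t)):
    c=cloud(S);hh=cv2.cvtColor(S["frame"],cv2.COLOR_BGR2HSV)
    m=(hh[...,2]<45)&(abs(c[...,2]-.07)<.008)&(c[...,1]>.05)&(c[...,1]<.13)&(c[...,0]>.44)&(c[...,0]<.69)
    v,u=np.nonzero(m)
    if len(v)<5: print(n,"none");continue
    P=onplane(S,np.c_[u,v],.07)[:,:2];k=np.polyfit(P[:,0],P[:,1],1);print(n,"stripe",len(v),k.round(4),"y at .56",np.polyval(k,.56).round(4),np.std(P[:,1]-np.polyval(k,P[:,0])).round(4))
cv2.imwrite("pics/s5.png",np.hstack([cv2.resize(t["frame"][215:315,240:360],(480,400),interpolation=3),cv2.resize(s["frame"][215:305,245:317],(320,400),interpolation=3)]))
```

```text
top sleeve [176. 306.] [0.4273 0.3459] mean [0.4273 0.3485] r 0.0166 toparea 15 of 37 minz -0.001
top sleeve [181. 282.] [0.5001 0.3356] mean [0.5001 0.3358] r 0.0126 toparea 12 of 28 minz 0.002
side sleeve [310. 381.] [0.4221 0.3426] mean [0.4217 0.3425] r 0.0281 toparea 220 of 404 minz 0.0
side sleeve [277. 364.] [0.4992 0.328 ] mean [0.4998 0.3278] r 0.029 toparea 286 of 359 minz -0.001
side sleeve [213. 276.] [0.8008 0.1106] mean [0.7976 0.1109] r 0.0312 toparea 27 of 112 minz -0.001
top red [ 0.5465 -0.0744] dir [-0.9959  0.0906] len 0.0878 mid [ 0.5445 -0.0742] 42
top handle ((535.1181640625, -172.83177185058594), (39.5050163269043, 26.06439971923828), 84.15264892578125) 0.1217 130
top plank ((548.00341796875, -44.67597961425781), (337.6225891113281, 89.93378448486328), 84.75260925292969) 0.0818
top stand ((566.606689453125, -82.52658081054688), (342.9967956542969, 203.75042724609375), 87.91307830810547) [[458.6000061035156, -250.1999969482422], [662.2000122070312, -257.6000061035156], [674.7000122070312, 85.0999984741211], [471.0, 92.5999984741211]] 0.07
side red [ 0.546  -0.0717] dir [-0.9959  0.0902] len 0.0894 mid [ 0.5453 -0.0717] 28
side handle ((534.1827392578125, -159.2597198486328), (51.75018310546875, 30.126466751098633), 87.00760650634766) 0.1209 100
side plank ((545.93798828125, -35.068206787109375), (349.583984375, 94.84874725341797), 84.80429077148438) 0.0818
side post [0.5591 0.1024 0.1232] 42 0.1316 [[0.5641 0.097  0.12  ]] 299.1904761904762 267.85714285714283
side stand ((565.9039306640625, -75.246337890625), (350.8251953125, 206.5855712890625), 88.18627166748047) [[457.1000061035156, -247.3000030517578], [663.5999755859375, -253.8000030517578], [674.7000122070312, 96.80000305175781], [468.20001220703125, 103.30000305175781]] 0.0699
brass z [0.118  0.1225 0.1241]
top stripe 42 [-0.0339  0.1017] y at .56 0.0827 0.001
side stripe 81 [-0.0161  0.0949] y at .56 0.0859 0.0056
```

View pics/s5.png

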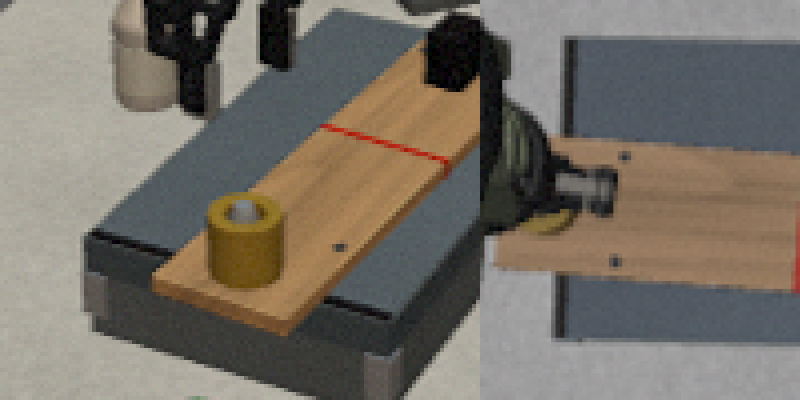

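The sleeve is seated: its top is at z ≈ 0.123 with the post tip showing through at left-crop (245,210), and the plank has not moved. From the top view, the stand's outward edge midpoint is (0.5728, 0.0873) with outward direction at 88°. The red line's middle is (0.5445, −0.0742), so it has ~162 mm to travel. The plank is also yawed ~3°, which I'll square up.

Run:
```python
from h import *
print(goal([.536,-.1725,.15],[.996,-.0905]))
```

```text
(array([5.0000e-04, 3.0000e-04, 1.4776e+00]), array([-0.0243, -0.2679,  0.0502]))
```

{"method": "carry_out", "body": {
  "rows": [
    [[0,0,1.478],[-0.024,-0.268,0],-0.5],
    [[0,0,1.478],[-0.024,-0.268,0],-0.5],
    [[0,0,1.478],[-0.024,-0.268,0],-0.5],
    [[0,0,1.478],[-0.024,-0.268,0],-0.5],
    [[0,0,1.478],[-0.024,-0.268,0],-0.5],
    [[0,0,1.478],[-0.024,-0.268,0],-0.5],
    [[0,0,1.478],[-0.024,-0.268,0],-0.5],
    [[0,0,1.478],[-0.024,-0.268,0],-0.5],
    [[0,0,1.478],[-0.024,-0.268,0],-0.5],
    [[0,0,1.478],[-0.024,-0.268,0],-0.5],
    [[0,0,1.478],[-0.024,-0.268,0],-0.5],
    [[0,0,1.478],[-0.024,-0.268,0.02],-0.5],
    [[0,0,1.478],[-0.024,-0.268,0.04],-0.5],
    [[0,0,1.478],[-0.024,-0.268,0.05],-0.5],
    [[0,0,1.478],[-0.024,-0.268,0.05],-0.5],
    [[0,0,1.478],[-0.024,-0.268,0.05],-0.5]
  ]
}}

```text
clock: 10.55
position: [0.5356, -0.1725, 0.1502]
tcp_rot: [[0.09, 0.996, -0.001], [0.996, -0.09, 0.0], [0.0, -0.001, -1.0]]
ft_force: [0.0, 0.0, -0.0]
width: 0.064
gripper_force: 0.0
```

Run:
```python
from h import *
print(goal([.536,-.1725,.098],[.996,-.0905]),status.get_state()["joint_pos"])
s=snapshot("side");cv2.imwrite("pics/s6.png",cv2.resize(s["frame"][170:320,270:450],None,fx=4,fy=4,interpolation=3))
```

```text
(array([-0.0005, -0.0002,  0.0006]), array([-0.    ,  0.0004,  0.0522])) [-2.53632084e+01  2.42645922e+01 -1.65723216e+01  4.91951837e+01
 -1.71245202e-03  6.97940278e+01]
```

View pics/s6.png

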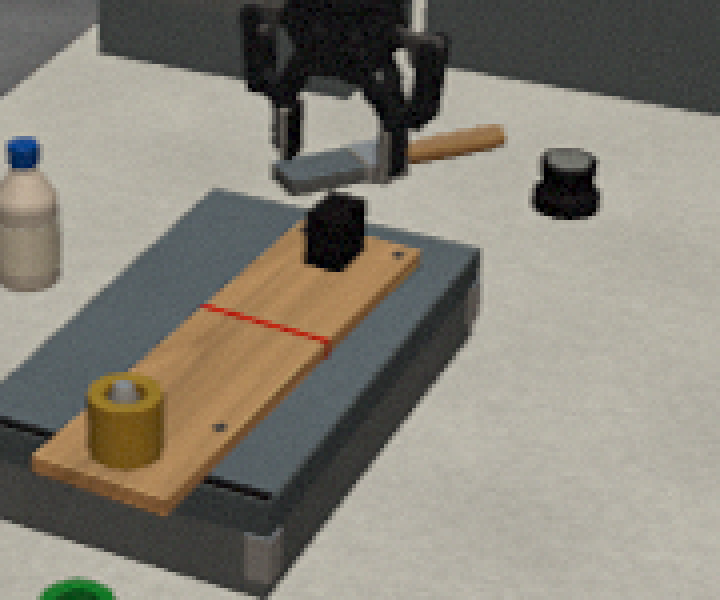

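The open fingers straddle the handle at crop (335,232), and the sleeve sits home at (125,420). I'll descend and grip the handle.

{"method": "carry_out", "body": {
  "rows": [
    [[0,0,0],[0,0,0.02],-0.5],
    [[0,0,0],[0,0,0.035],-0.5],
    [[0,0,0],[0,0,0.045],-0.5],
    [[0,0,0],[0,0,0.052],-0.5],
    [[0,0,0],[0,0,0.052],-0.3],
    [[0,0,0],[0,0,0.052],0],
    [[0,0,0],[0,0,0.052],0.2],
    [[0,0,0],[0,0,0.052],0.4],
    [[0,0,0],[0,0,0.052],0.6],
    [[0,0,0],[0,0,0.052],1],
    [[0,0,0],[0,0,0.052],1],
    [[0,0,0],[0,0,0.052],1],
    [[0,0,0],[0,0,0.052],1],
    [[0,0,0],[0,0,0.052],1]
  ],
  "grip_force": 80
}}

```text
clock: 12.0
position: [0.5362, -0.1728, 0.0992]
tcp_rot: [[0.09, 0.996, 0.001], [0.996, -0.09, -0.001], [-0.001, 0.001, -1.0]]
ft_force: [-0.7, -0.2, 5.5]
width: 0.0268
gripper_force: 78.7
```

Gripped. Now I'll slide about 140 mm outward, squaring the yaw gradually, then measure again.

{"method": "carry_out", "body": {
  "rows": [
    [[0,0,0],[0.003,0,0],1],
    [[0,0,-0.002],[0.008,0,0],1],
    [[0,0,-0.005],[0.015,0,0],1],
    [[0,0,-0.009],[0.024,-0.0005,0],1],
    [[0,0,-0.013],[0.034,-0.0005,0],1],
    [[0,0,-0.017],[0.044,-0.001,0],1],
    [[0,0,-0.021],[0.054,-0.001,0],1],
    [[0,0,-0.025],[0.064,-0.001,0],1],
    [[0,0,-0.03],[0.074,-0.0015,0],1],
    [[0,0,-0.035],[0.084,-0.0015,0],1],
    [[0,0,-0.04],[0.094,-0.002,0],1],
    [[0,0,-0.045],[0.104,-0.002,0],1],
    [[0,0,-0.05],[0.114,-0.0025,0],1],
    [[0,0,-0.053],[0.124,-0.0025,0],1],
    [[0,0,-0.055],[0.132,-0.003,0],1],
    [[0,0,-0.055],[0.137,-0.003,0],1],
    [[0,0,-0.055],[0.14,-0.003,0],1],
    [[0,0,-0.055],[0.14,-0.003,0],1],
    [[0,0,-0.055],[0.14,-0.003,0],1]
  ]
}}

```text
clock: 13.9
position: [0.5463, -0.0338, 0.0992]
tcp_rot: [[0.036, 0.999, 0.002], [0.999, -0.036, -0.002], [-0.002, 0.002, -1.0]]
ft_force: [-0.0, -2.8, 5.7]
width: 0.027
gripper_force: 78.7
```

Run:
```python
from m import *
s,t=meas()
for n,S in(("top",s),("side",t)):
    c=cloud(S);hh=cv2.cvtColor(S["frame"],cv2.COLOR_BGR2HSV)
    m=(hh[...,2]<50)&(abs(c[...,2]-.07)<.008)&(c[...,1]>.05)&(c[...,1]<.13)&(c[...,0]>.46)&(c[...,0]<.68)
    v,u=np.nonzero(m);P=onplane(S,np.c_[u,v],.07)[:,:2];k=np.polyfit(P[:,0],P[:,1],1);print(n,"stripe",len(v),k.round(4),"y at .55",np.polyval(k,.55).round(4),np.std(P[:,1]-np.polyval(k,P[:,0])).round(4))
cv2.imwrite("pics/s7.png",np.hstack([cv2.resize(t["frame"][210:330,230:374],(480,400),interpolation=3),cv2.resize(s["frame"][215:305,225:297],(320,400),interpolation=3)]))
```

```text
top sleeve [182. 307.] [0.4245 0.3321] mean [0.4257 0.3316] r 0.0241 toparea 52 of 120 minz -0.002
top sleeve [187. 281.] [0.5029 0.3176] mean [0.5033 0.3172] r 0.0245 toparea 129 of 193 minz 0.0
side sleeve [310. 381.] [0.4217 0.3436] mean [0.4221 0.3422] r 0.0291 toparea 217 of 399 minz -0.0
side sleeve [277. 364.] [0.5007 0.3287] mean [0.4998 0.3279] r 0.0287 toparea 288 of 362 minz 0.0
side sleeve [213. 276.] [0.8008 0.1106] mean [0.7971 0.1129] r 0.0312 toparea 42 of 141 minz -0.001
top plank ((551.9620971679688, 95.10958099365234), (334.6318359375, 88.84030151367188), 88.61956787109375) 0.0817
top post [0.5547 0.2315 0.1224] 41 0.133 [[0.5553 0.2331 0.12  ]] 208.7560975609756 261.609756097561
top stand ((566.6174926757812, -82.2264404296875), (343.5390625, 203.79283142089844), 87.93110656738281) [[458.6000061035156, -250.1999969482422], [662.2000122070312, -257.6000061035156], [674.5999755859375, 85.80000305175781], [471.0, 93.0999984741211]] 0.0701
side red [0.5495 0.0679] dir [-0.9996  0.0293] len 0.0887 mid [0.5502 0.0679] 38
side handle ((544.4178466796875, -26.053691864013672), (47.305267333984375, 60.51214599609375), 38.46943283081055) 0.1213 159
side plank ((550.3307495117188, 102.89845275878906), (345.4991760253906, 94.76898956298828), 88.3221664428711) 0.0818
side post [0.5545 0.2407 0.1232] 43 0.1301 [[0.5576 0.2359 0.12  ]] 272.3720930232558 300.69767441860466
side stand ((565.6859741210938, -74.70048522949219), (351.8663024902344, 206.80433654785156), 88.09607696533203) [[456.5, -247.10000610351562], [663.2000122070312, -254.0], [674.9000244140625, 97.69999694824219], [468.20001220703125, 104.5999984741211]] 0.0698
top stripe 41 [-0.0194  0.0928] y at .55 0.0821 0.0014
side stripe 111 [-0.0216  0.1002] y at .55 0.0884 0.0078
```

View pics/s7.png

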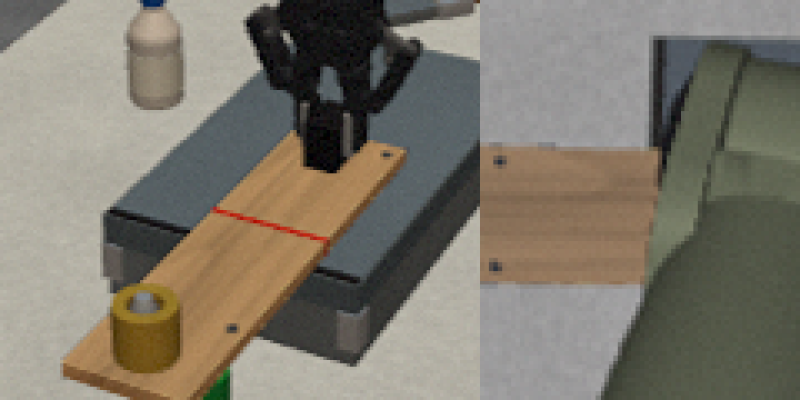

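The plank moved cleanly by 139.5 mm and is square to the box; the red line is at side-crop (215,210)-(328,240) and the stripe at (108,210)-(360,282). About 23 mm remains by the top view. I'll get the edge more exactly from intensity profiles.

```bash
cat > prof.py <<'E'
from h import *
def proj(s,P):
    T=np.linalg.inv(np.array(s["extrinsics"]));q=P@T[:3,:3].T+T[:3,3];d=np.c_[q[:,0],-q[:,1]]/-q[:,2:];d*=1+s["k1"]*(d**2).sum(1,keepdims=True);K=s["camera_matrix"]
    return (d*[K[0,0],K[1,1]]+[K[0,2],K[1,2]]).astype(np.float32)
def prof(s,xs,ys,z,e=np.array([.5728,.0873]),n=np.array([.0364,.9993])):
    # rows averaged over lateral offsets xs (along edge), at outward offsets ys from nominal edge
    l=np.array([n[1],-n[0]]);out=[]
    for y in ys:
        P=np.array([np.r_[e+n*y+l*x,z] for x in xs]);uv=proj(s,P)
        out.append(cv2.remap(s["frame"],uv[:,:1],uv[:,1:],cv2.INTER_LINEAR).reshape(-1,3).mean(0))
    return np.array(out)
if __name__=="__main__":
    ys=np.arange(-.012,.0141,.001)
    for n,xs in(("top",np.arange(.08,.095,.001)),("side",np.r_[np.arange(.04,.09,.002)]),("side",np.arange(-.09,-.075,.001))):
        s=snapshot(n);print(n,xs[0].round(3));print([(int(round(y*1000)),int(v)) for y,v in zip(ys,prof(s,xs,ys,.07).mean(1))])
    s=snapshot("side");ys=np.arange(-.032,.015,.001);p=prof(s,np.arange(-.05,.005,.002),ys,.082);r=p[:,2]-p[:,1]
    print("red",[(int(round(y*1000)),int(v)) for y,v in zip(ys,r)])
E
python3 prof.py
```

```text
top 0.08
[(-12, 86), (-11, 84), (-10, 76), (-9, 67), (-8, 57), (-7, 49), (-6, 41), (-5, 33), (-4, 38), (-3, 46), (-2, 55), (-1, 73), (0, 93), (1, 113), (2, 129), (3, 144), (4, 158), (5, 159), (6, 158), (7, 156), (8, 155), (9, 154), (10, 153), (11, 153), (12, 153), (13, 152), (14, 152)]
side 0.04
[(-12, 95), (-11, 95), (-10, 94), (-9, 92), (-8, 86), (-7, 77), (-6, 65), (-5, 53), (-4, 42), (-3, 33), (-2, 25), (-1, 20), (0, 18), (1, 21), (2, 30), (3, 41), (4, 51), (5, 57), (6, 58), (7, 57), (8, 54), (9, 52), (10, 50), (11, 49), (12, 49), (13, 48), (14, 49)]
side -0.09
[(-12, 93), (-11, 93), (-10, 92), (-9, 88), (-8, 81), (-7, 70), (-6, 57), (-5, 46), (-4, 35), (-3, 28), (-2, 22), (-1, 19), (0, 19), (1, 26), (2, 36), (3, 47), (4, 55), (5, 59), (6, 58), (7, 55), (8, 52), (9, 51), (10, 50), (11, 50), (12, 49), (13, 49), (14, 49)]
red [(-32, 36), (-31, 36), (-30, 35), (-29, 34), (-28, 34), (-27, 35), (-26, 40), (-25, 51), (-24, 69), (-23, 92), (-22, 114), (-21, 129), (-20, 132), (-19, 122), (-18, 102), (-17, 80), (-16, 61), (-15, 48), (-14, 41), (-13, 37), (-12, 36), (-11, 35), (-10, 35), (-9, 36), (-8, 36), (-7, 36), (-6, 37), (-5, 37), (-4, 36), (-3, 37), (-2, 36), (-1, 36), (0, 36), (1, 37), (2, 37), (3, 37), (4, 37), (5, 37), (6, 36), (7, 36), (8, 36), (9, 36), (10, 36), (11, 36), (12, 36), (13, 36), (14, 36)]
```

Both cameras agree: 22.8 mm left by side and 23.0 mm by top. I'll finish the slide slowly with a little extra down pressure.

{"method": "carry_out", "body": {
  "rows": [
    [[0,0,0],[0.002,0,0.0003],1],
    [[0,0,0],[0.005,0,0.0005],1],
    [[0,0,0],[0.008,0,0.0005],1],
    [[0,0,0],[0.011,0,0.0005],1],
    [[0,0,0],[0.014,0,0.0005],1],
    [[0,0,0],[0.017,0,0.0005],1],
    [[0,0,0],[0.02,0,0.0005],1],
    [[0,0,0],[0.022,0,0.0005],1],
    [[0,0,0],[0.023,0,0.0005],1],
    [[0,0,0],[0.023,0,0.0005],1],
    [[0,0,0],[0.023,0,0.0005],1],
    [[0,0,0],[0.023,0,0.0005],1]
  ]
}}

```text
clock: 15.4
position: [0.5476, -0.0119, 0.0993]
tcp_rot: [[0.037, 0.999, 0.003], [0.999, -0.037, -0.004], [-0.004, 0.003, -1.0]]
ft_force: [-0.3, -6.9, 8.1]
width: 0.027
gripper_force: 79.2
```

Run:
```python
from prof import *
s=snapshot("side");ys=np.arange(-.008,.0121,.0005)
for a in(-.06,-.04,-.02,0.):
    p=prof(s,np.arange(a,a+.015,.001),ys,.082);r=np.clip(p[:,2]-p[:,1]-45,0,None);print(a,"red offset",((ys*r).sum()/r.sum()).round(4))
print("edge in side frame +.0025")
c=cloud(s);h=cv2.cvtColor(s["frame"],cv2.COLOR_BGR2HSV)
m=(abs(c[...,2]-.082)<.02)&(cv2.inRange(h,(8,60,120),(18,180,255))>0)&(c[...,1]>-.05)&(c[...,1]<.31)&(abs(c[...,0]-.555)<.045)
P=c[m];k=np.linalg.lstsq(np.c_[P[:,1]-.08,np.ones(len(P))],P[:,2],rcond=None)[0];print("plank z slope deg",np.degrees(np.arctan(k[0])).round(2),k[1].round(4))
st=status.get_state();print(st["ft_force"].round(1) if hasattr(st["ft_force"],"round") else st["ft_force"],np.round(st["torque"],2),np.round(st["position"],4),np.max(np.abs(st["joint_velocities"])))
cv2.imwrite("pics/s8.png",cv2.resize(s["frame"][205:345,230:400],None,fx=4,fy=4,interpolation=3))
```

```text
-0.06 red offset 0.0015
-0.04 red offset 0.0015
-0.02 red offset 0.0016
0.0 red offset 0.0018
edge in side frame +.0025
plank z slope deg -0.23 0.0819
[ 0.1 -6.8  9.5] [-1.01  0.38  0.11] [ 0.5476 -0.0119  0.0993] 0.11535963816572536
```

View pics/s8.png

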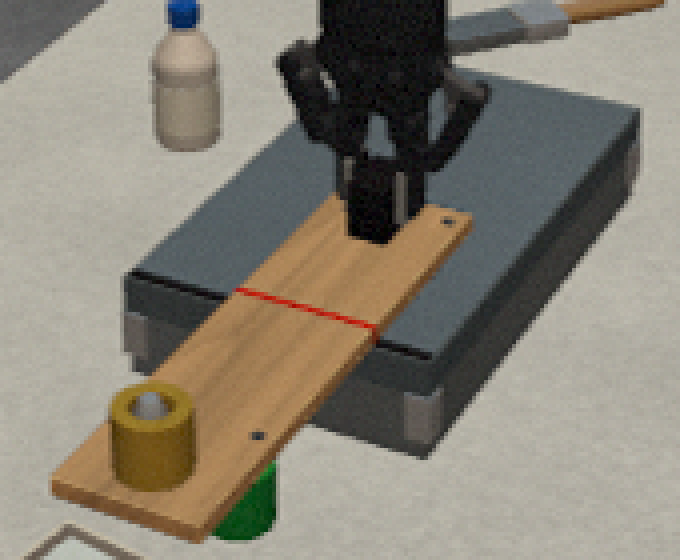

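The red line is parallel to the edge and ~0.9 mm short of it, with the sleeve still home at crop (152,435) and the plank level within 0.3°. One small nudge will finish it.

{"method": "carry_out", "body": {
  "rows": [
    [[0,0,0],[0.0005,0,0.0002],1],
    [[0,0,0],[0.001,0,0.0002],1],
    [[0,0,0],[0.001,0,0.0002],1],
    [[0,0,0],[0.001,0,0.0002],1],
    [[0,0,0],[0.001,0,0.0002],1],
    [[0,0,0],[0.001,0,0.0002],1],
    [[0,0,0],[0.001,0,0.0002],1],
    [[0,0,0],[0.001,0,0.0002],1]
  ]
}}

```text
clock: 16.25
position: [0.5477, -0.0113, 0.0993]
tcp_rot: [[0.037, 0.999, 0.003], [0.999, -0.037, -0.005], [-0.005, 0.003, -1.0]]
ft_force: [0.3, -7.2, 11.4]
width: 0.027
gripper_force: 79.4
```

Run:
```python
from prof import *
s=snapshot("side");ys=np.arange(-.008,.0121,.0005)
p=prof(s,np.arange(-.05,.005,.001),ys,.082);r=np.clip(p[:,2]-p[:,1]-45,0,None);o=(ys*r).sum()/r.sum();print("red offset from edge mm",(o-.0025)*1000)
st=status.get_state();print(np.round(st["position"],4),np.round(st["ft_force"],1),np.abs(st["joint_velocities"]).max())
if abs(o-.0025)<.0012: print(ticket.sign_off())
```

```text
red offset from edge mm -0.2295597484276643
[ 0.5477 -0.0113  0.0993] [-0.9 -7.4  9.4] 0.14891065113500818
the job is handed in; nothing more can be done
None
```

I handed the job in at about 16 s: the 24 mm-bore sleeve is fully down on the post and released, and the plank's red line measures about 0.2 mm from the box edge, with the plank level, at rest and still held by its handle.

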